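Log the unread glass slide in the label reader

TASK

Two glass slides lie on the wire drying rack: the logged one has been turned label down, the other still lies label up and has to be logged. Take the label-up slide (its frosted label is at the end with the small corner notch; with that end pointing away from you the notch is on the right when the label is up, on the left when it is down), push its frosted end, label up and level, into the throat of the slide reader until it is fully home against the sprung stop, and finish while still holding it there in the gripper, because the spring pushes it out as soon as it is let go. Leave the other slide and the dishes, cups, bottles and tweezers where they are.

Things in the scene. Friction and masses are not known exactly. Their poses are not given: they have to be found in the camera images.
- slide_1_mid (a point): Middle, half-way up, of one of two like glass slides, 130 x 40 x 6 mm, about 75 g, that lie flat across the rack's rails, underside 24 mm up, any way round. x runs along it to the frosted (label) end; z points out of the label face: up = to be logged, down = already logged, leave it. The frosted end has a square 12 mm notch in its -y corner. Grip across the 40 mm width; 50 mm are free between the slides.
- slide_2_mid (a point): The second of the two slides, alike in size, weight and notch; point and axes as for slide_1_mid, and read in the same way.
- slide_1_label (a point): Middle of the frosted area of slide_1, which covers the last 28 mm of the notched end: 51 mm from the slide's middle along its x, half-way through the glass. Axes as for the slide's middle.
- slide_2_label (a point): Middle of the frosted area of slide_2, which covers the last 28 mm of the notched end: 51 mm from the slide's middle along its x, half-way through the glass. Axes as for the slide's middle.
- reader_mouth (a point): Middle of the funnel's outer rim (about 56 x 21 mm) on the slide reader, a grey box 100 mm deep, 92 wide, 60 high, fixed on the worktop, place and turn vary. 31 mm above the worktop; x points level into the throat, z up. From 10 mm in, the throat is 44 mm wide, 10 high. A key in its inner right (-y) corner passes only the notched end, label up; else the slide stops with its tip 35 mm in.
- reader_read (a point): Where the middle of the frosted area belongs: in the throat under the clear window, 30 mm past reader_mouth along x, same height and axes. The slide's tip is then 44 mm past reader_mouth, its middle 21 mm outside it, and the sprung stop is pressed in 8 mm. Hold the slide at its middle or up to 25 mm nearer its plain end, so that the fingers clear the funnel.
- reader_stop (a joint): Sprung stop bar in the throat, which the slide's tip meets 36 mm past reader_mouth. Value in m: 0 at rest, grows as it is pressed in, 0.010 at its hard stop; it pushes back with 2 N at first, about 5.5 N at the end. Fully home is 0.006 to 0.010.
- rack: Low steel wire drying rack that carries the slides, fixed, at any turn. Origin on the worktop under its middle; two rails 6 mm thick, 170 mm long, run along its y at x = +-48 mm, tops 24 mm up; the slides lie along its x at y = about +-48 mm.
- petri_1: Bystander, loose: petri dish with lid, 63 mm across, 15 mm high; origin under its middle. Leave it where it is.
- petri_2: Bystander, loose: petri dish with lid, 93 mm across, 15 mm high; origin under its middle. Leave it where it is.
- cup_1: Bystander, loose: clear sample cup with lid, 59 mm across, 45 mm high; origin under its middle. Leave it where it is.
- cup_2: Bystander, loose: clear sample cup with lid, 59 mm across, 45 mm high; origin under its middle. Leave it where it is.
- dropper_1: Bystander, loose: dropper bottle, 29 mm across, 58 mm high; origin under its middle. Leave it where it is.
- dropper_4: Bystander, loose: dropper bottle, 33 mm across, 67 mm high; origin under its middle. Leave it where it is.
- tweezers: Bystander, loose: steel tweezers, 132 x 10 x 9 mm; origin under its middle. Leave it where it is.

How it is judged:
By the outcome, as a careful person would: the job done as asked, in the order asked, and still so for the second after the job is handed in, while the arm keeps its last pose, push and grip.
It also fails if it takes over 40 s, if anything falls off the work surface, if the arm or the gripper's body presses on something with over 40 N, if the wrist force passes 120 N, or if a joint passes its speed limit or range.

ROBOT

A 6-joint arm with a two-finger parallel gripper is mounted at the origin on a cart in front of the work surface, level with it; the furniture and walls round the work are solid. World frame = base frame: x ahead of the robot, y to its left, z up, the work surface at z = 0. Lengths are in mm, angles in rad, forces in N, time in s.
With the tool pointing down it reaches from about 275 to 825 mm from the base axis. Payload 5.2 kg.
Tool frame: the origin (TCP) lies at the very end of the fingers, on their centre line; the grasp point (between the pads) lies 19 mm behind it; z points along the fingers, y is the line along which they close (so a half turn about z gives the same grasp; the last joint's range is limited). The gripper opens to 93 mm and grips with 3 to 60 N. Pads are 15 mm wide; open, the fingers measure 128 mm over their backs; the gripper's body (75 mm by 188 mm) begins 65 mm behind the grasp point.
Start: joints at [-0.203, 0.259, 1.535, -0, 1.348, -0.203], TCP at [550.005, 0.023, 218.653] pointing down, gripper open.
Joint ranges: [-3.14, 3.14], [-0.91, 2.08], [0.19, 2.58], [-1.22, 4.36], [0.22, 2.71], [-3.12, 3.12]. Speed limits (rad/s): [2.57, 2.57, 3.14, 3.14, 3.14, 3.14].

INTERFACE

Orientations are given as [roll, pitch, yaw] about the fixed x, y, z axes, in that order (R = Rz(yaw) Ry(pitch) Rx(roll)).
In Python, from bench import robot gives the robot as it stands. The module is installed in compiled form; this text tells all that it offers. Calls block until the motion is done:
- robot.move_ptp(position, orientation): joint-space move of the TCP to a pose.
- robot.move_linear(position, ori=None, speed=150, f_stop=None): straight line of the TCP; ori=None keeps the orientation; speed is the mean speed in mm/s. With f_stop (N) it stops when the force on the tool has changed by that much, and returns True; else False.
- robot.move_j(angles): joint-space move.
- robot.move_gripper(opening): opening from 0.0 (shut) to 1.0 (fully open); the grip force is fixed at half the most; returns when the fingers have stopped.
- robot.sleep(seconds).
- robot.inverse_kinematics(position, orientation): joint angles nearest the present ones, or None.
- robot.get_image(name): name is "scene" or "side" or "wrist"; returns a dict with "img" (384x512x3 uint8, blue, green, red), "fovy" (degrees; the focal length in pixels is half the picture's height over the tangent of half this angle, whatever the lens; pixels are square), "cx", "cy" (the principal point, pixels), "k1" (the pictures are not rectified: a ray, as slopes to the right and down, at radius r is drawn at 1 + k1 r^2 times it, then the intrinsics apply), "eye" and "orientation" of the camera in the world. Camera axes: x right, y down, z forward; pixel columns grow to the right and rows downward; lengths in mm; the calibration is good to about 2 mm. A picture is of the moment at which its call begins. There is no depth.
A pose or a line that the arm cannot do raises robot.MotionError and nothing moves.
- robot.hand_in(): hands the job in; it is judged then, once.
Readings, each from a call of its own:
- robot.current_t(): time.
- robot.current_qpos(): joint angles.
- robot.current_joint_vel(): joint speeds.
- robot.current_joint_efforts(): joint torques, N m.
- robot.current_tcp_pos(): TCP position.
- robot.current_eef_rot(): TCP orientation.
- robot.current_contact_force(): force on the tool from outside, world axes, zero at the start.
- robot.current_ft_torque(): the same for the moment, N m.
- robot.current_gripper_width(): opening from 0.0 (shut) to 1.0 (fully open).
- robot.current_finger_force(): force on a finger pad.
Only numpy, scipy, OpenCV 4.12 (cv2) and the standard library are available. Lean on these libraries where they do the work, as an engineer would, in place of code of your own. Each camera call takes 0.05 s, during which the arm holds its last target. There are 200 camera calls.

## Working session

There is one attempt and no reset: what is moved stays moved. The work goes in short steps, each a Python script; the robot and the scene stay as the last script left them, time stands still between calls to the robot, and variables do not carry over. Pictures are saved under pics/ and viewed, at most 13 in all, crops included, and the job is handed in when it is done.

```bash
mkdir -p pics; cat > h.py <<'E'
import numpy as np, cv2, pickle
from bench import robot
from scipy.spatial.transform import Rotation as R
def rot(c):
    o=np.array(c["orientation"],float)
    return o if o.shape==(3,3) else R.from_euler('xyz',o).as_matrix()
def ray(c,u,v):
    h,w=c["img"].shape[:2]; f=h/2/np.tan(np.radians(c["fovy"])/2)
    d=np.array([(u-c["cx"])/f,(v-c["cy"])/f]); s=d.copy()
    for _ in range(30): s=d/(1+c["k1"]*(s@s))
    return np.array(c["eye"],float),rot(c)@np.array([s[0],s[1],1])
def onplane(c,u,v,z):
    e,d=ray(c,u,v); return e+d*(z-e[2])/d[2]
def proj(c,p):
    h,w=c["img"].shape[:2]; f=h/2/np.tan(np.radians(c["fovy"])/2)
    q=rot(c).T@(np.array(p,float)-np.array(c["eye"])); s=q[:2]/q[2]; s=s*(1+c["k1"]*(s@s))
    return np.array([s[0]*f+c["cx"],s[1]*f+c["cy"]])
def snap(name,tag):
    c=robot.get_image(name); pickle.dump(c,open(f'pics/{tag}.pkl','wb')); cv2.imwrite(f'pics/{tag}.png',c["img"]); return c
def load(tag): return pickle.load(open(f'pics/{tag}.pkl','rb'))
E
python3 - <<'E'
from h import *
ims=[]
for n in("scene","side","wrist"):
    c=snap(n,n+"0"); print(n,c["fovy"],c["cx"],c["cy"],c["k1"],c["eye"],c["orientation"])
    print(onplane(c,256,192,0))
for n in("scene","side","wrist"):
    c=load(n+"0"); cv2.imwrite(f"pics/{n}0b.png",cv2.resize(c["img"],(800,600),interpolation=cv2.INTER_CUBIC))
E
```

```text
scene 50.58695926880329 252.87392730052858 189.97239161355625 0.012083888309537204 [ 182.57186352 -818.20338004  892.89211544] [-2.45581288  0.01830891 -0.53319178]
[ 5.43699781e+02 -1.91571913e+02 -1.13686838e-13]
side 50.02491605404824 253.02692823465685 186.4243685296358 0.03737809830828717 [ 207.45495503 -601.9552022   895.15828211] [-2.61783991  0.00531617 -0.70229246]
[ 533.07088242 -221.26868604    0.        ]
wrist 60.23863492256342 256.9528727122692 193.2529071421449 -0.07585314686494164 [549.83822837  71.84949098 383.62615843] [ 2.87765154e+00  1.56451681e-03 -6.35367581e-04]
[548.03018974 -30.26666183   0.        ]
```

View pics/scene0b.png

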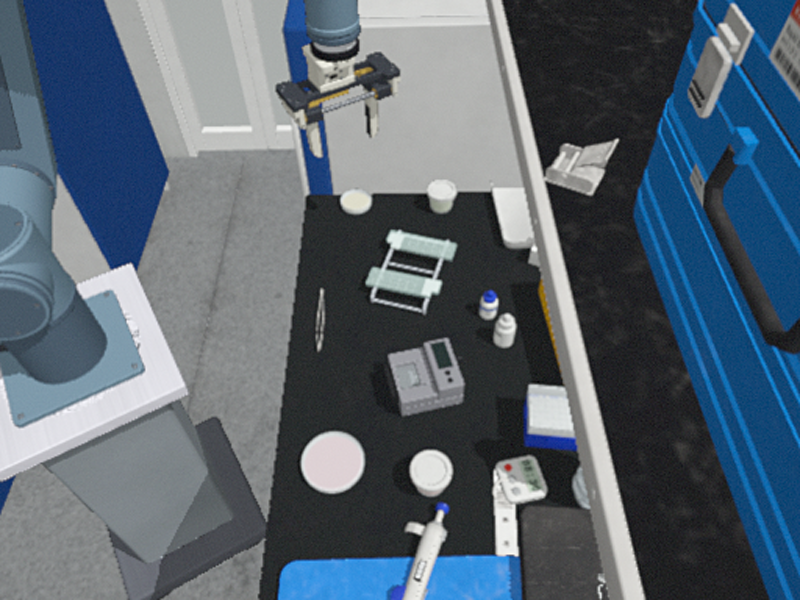

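View pics/side0b.png

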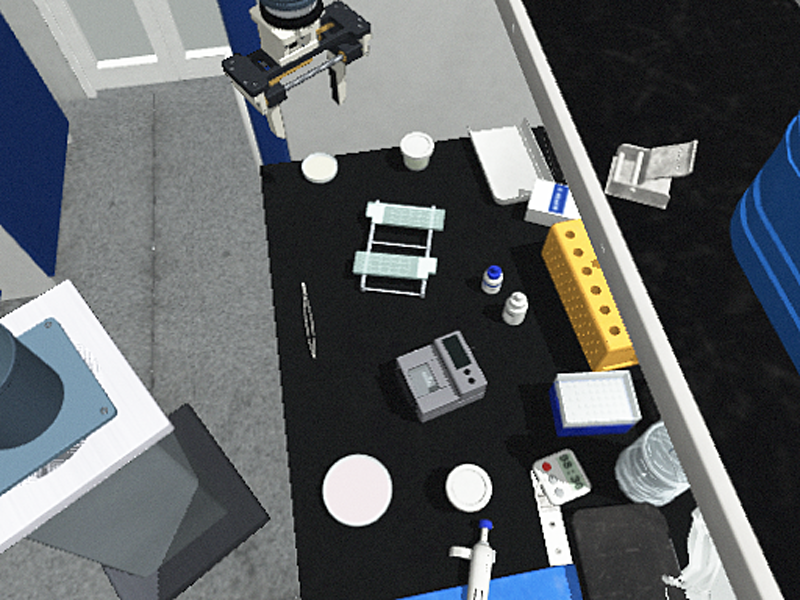

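View pics/wrist0b.png

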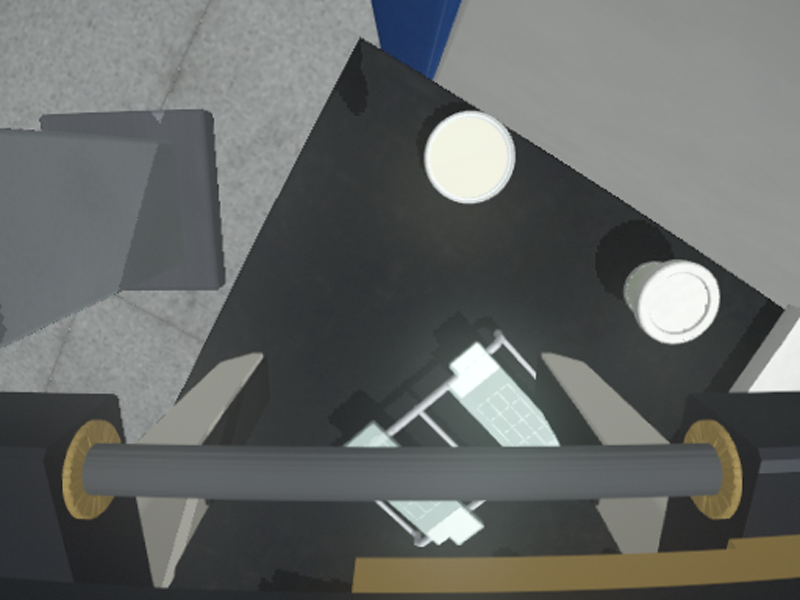

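The scene and side views show the rack with two slides at about (415,245) and (400,265) and the reader at about (425,375) (in 800x600 pixels). Its window is on the robot side and the display on the far side. In the wrist view the frosted ends are at (475,365) and (455,525), so I'll go closer.

```bash
python3 - <<'E'
from h import *
s=load("side0"); k=.64
rk=onplane(s,400*k,248*k,24); rd=onplane(s,440*k,375*k,60); print("rack",rk,"reader",rd)
for n,p in dict(corners1=(397,360),c2=(459,332),c3=(486,381),c4=(425,412)).items(): print(n,onplane(s,p[0]*k,p[1]*k,60).round(1))
T=[np.pi,0,0]; print(robot.current_eef_rot())
o=robot.current_eef_rot()
for tag,c,z in(("wrack",rk,230),("wread",rd,240)):
    robot.move_ptp([c[0],c[1]-15,z],o); robot.sleep(.2); w=snap("wrist",tag)
    cv2.imwrite(f"pics/{tag}b.png",cv2.resize(w["img"],(800,600),interpolation=cv2.INTER_CUBIC))
print(robot.current_t())
E
```

```text
rack [ 587.25150969 -157.67214237   24.        ] reader [ 476.00450595 -374.03676648   60.        ]
corners1 [ 445.  -317.9   60. ]
c2 [ 541.8 -342.4   60. ]
c3 [ 518.6 -421.8   60. ]
c4 [ 424.5 -400.6   60. ]
[-3.14025643e+00 -2.65947983e-04  1.57077586e+00]
2.35
```

View pics/wrackb.png

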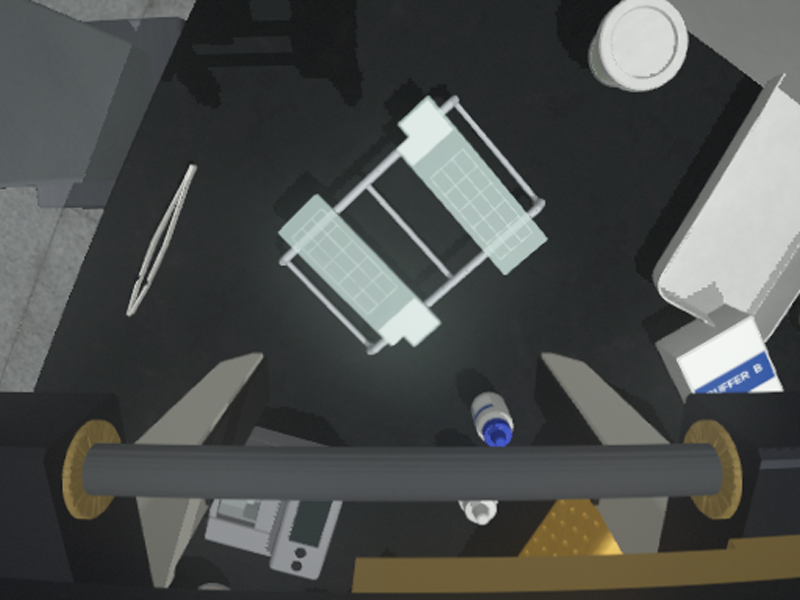

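View pics/wreadb.png

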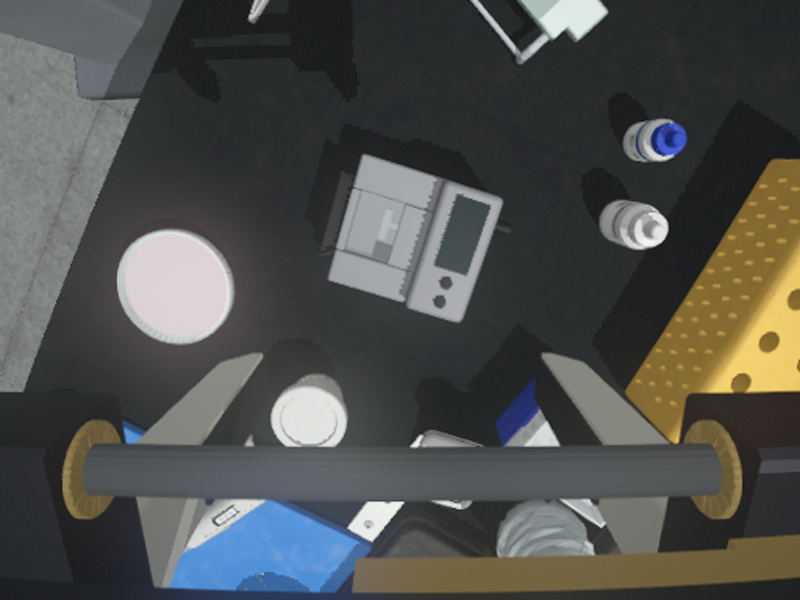

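The wrist view shows two slides and the reader, whose mouth faces the robot, from (360,155) to (330,280). I'll zoom in on the slides to read the notches and check the rack's end wires.

```bash
python3 - <<'E'
from h import *
w=load("wrack"); a=cv2.resize(w["img"][50:235,170:360],(600,584),interpolation=cv2.INTER_CUBIC)
cv2.imwrite("pics/crop1.png",a)
s=load("side0")["img"][115:200,210:300]; cv2.imwrite("pics/crop2.png",cv2.resize(s,(630,595),interpolation=cv2.INTER_CUBIC))
E
```

```text
(no output)
```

View pics/crop1.png

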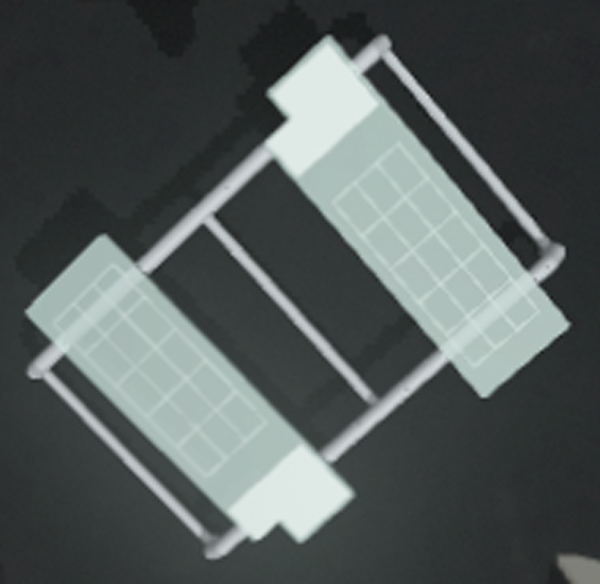

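View pics/crop2.png

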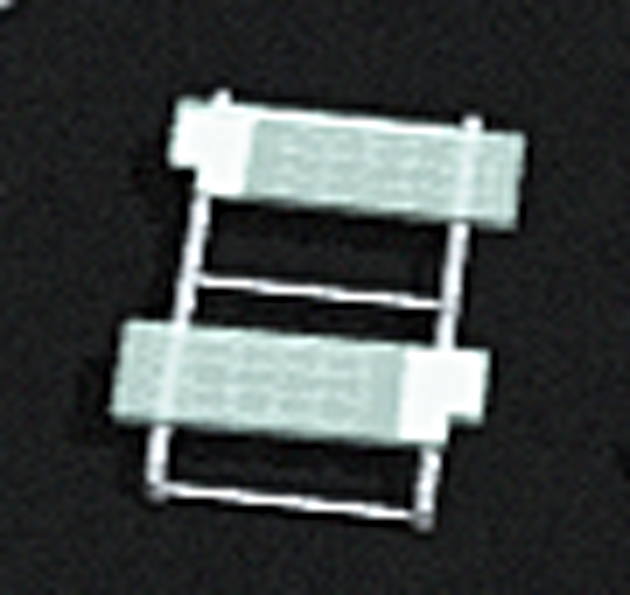

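The lower-left slide (B) has its notch on the right when you look toward its frosted end, so its label is up. That is the one to take. The upper-right slide is label down. Next I'll fit slide B, measure the wire height and look at the reader's mouth.

```bash
python3 - <<'E'
from h import *
w=load("wrack"); s=load("side0")
hsv=cv2.cvtColor(w["img"],cv2.COLOR_BGR2HSV)
m=(hsv[...,2]>120).astype(np.uint8)*255; m[:, :170]=0;m[:,360:]=0;m[235:]=0;m[:50]=0
m=cv2.morphologyEx(m,cv2.MORPH_OPEN,np.ones((11,11),np.uint8))
for c in cv2.findContours(m,0,2)[0]:
    if cv2.contourArea(c)<1500: continue
    pts=np.array([onplane(w,*p[0],30)[:2] for p in c],np.float32)
    r=cv2.minAreaRect(pts); print("slide",r)
def wl(z):
    f=lambda x,y:onplane(w,170+x/3.158,50+y/3.158,z)[:2]
    g=lambda x,y:onplane(s,210+x/7,115+y/7,z)[:2]
    return f,g
def off(z,wp,sp):
    f,g=wl(z);a,b=f(*wp[0]),f(*wp[1]); c=(g(*sp[0])+g(*sp[1]))/2
    n=np.array([-(b-a)[1],(b-a)[0]])/np.linalg.norm(b-a); return round(float((c-a)@n),1)
for z in(6,12,18,21,24,27):
    print(z,"endwire",off(z,[(40,372),(212,550)],[(160,488),(425,518)]),"midwire",off(z,[(208,218),(375,400)],[(200,279),(440,303)]),
     "slideB edge",off(z,[(103,235),(354,493)],[(128,321),(488,350)]))
f,g=wl(21); print("endwire pts",f(40,372),f(212,550)); 
d=load("wread")
for n,p in dict(fl=(362,155),fr=(330,282),bl=(503,195),br=(460,322)).items():
    print(n,*[onplane(d,p[0]*.64,p[1]*.64,z)[:2].round(1) for z in(50,60)])
A=cv2.resize(d["img"][90:215,195:330],(400,370),interpolation=cv2.INTER_CUBIC)
B=cv2.resize(s["img"][205:275,245:320],(396,370),interpolation=cv2.INTER_CUBIC)
A=np.hstack([A,B]); cv2.imwrite("pics/crop3.png",np.clip(A.astype(float)*1.5,0,255).astype(np.uint8))
E
```

```text
slide ((557.7433471679688, -179.72021484375), (46.444847106933594, 129.69105529785156), 43.511505126953125)
slide ((633.016845703125, -115.46929168701172), (45.580101013183594, 130.1100616455078), 41.598167419433594)
6 endwire 3.6 midwire 8.1 slideB edge 19.6
12 endwire -1.6 midwire 3.6 slideB edge 14.7
18 endwire -6.8 midwire -0.9 slideB edge 9.8
21 endwire -9.4 midwire -3.1 slideB edge 7.4
24 endwire -12.0 midwire -5.4 slideB edge 5.0
27 endwire -14.6 midwire -7.6 slideB edge 2.5
endwire pts [ 501.16617778 -169.87618895] [ 563.18193182 -238.77882219]
fl [ 450.4 -310.6] [ 451.2 -310.8]
fr [ 426.4 -397.4] [ 427.8 -395.1]
bl [ 545.7 -336.6] [ 543.7 -336. ]
br [ 519.1 -426.8] [ 517.9 -423.7]
```

View pics/crop3.png

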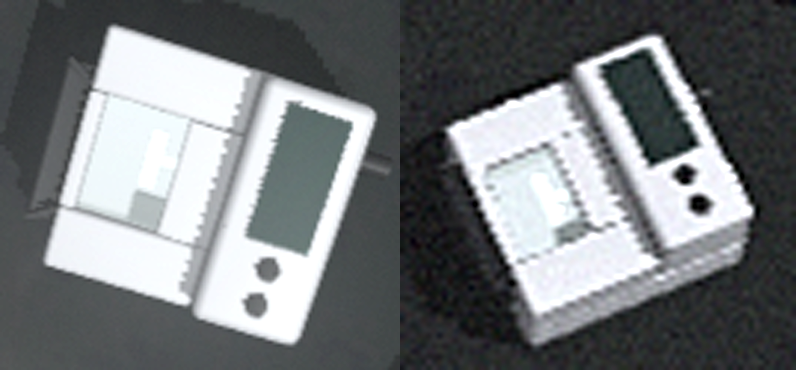

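The mouth's funnel sticks out on the left face, with its rim from about (75,58) to (28,215) in the left crop. The cross wires come out at z of about 10–17, below the rails. Next I'll compute the poses and grasp.

```bash
python3 - <<'E'
from h import *
w=load("wrack"); d=load("wread")
f=lambda x,y,z=30:onplane(w,170+x/3.158,50+y/3.158,z)[:2]
g=lambda x,y,z:onplane(d,195+x/2.963,90+y/2.96,z)[:2]
P1,P2,F1,N=f(103,235),f(26,312),f(354,493),f(258,540)
ax=(F1-P1)/np.linalg.norm(F1-P1); n=np.array([-ax[1],ax[0]])
print("len",np.linalg.norm(F1-P1),"wid",np.linalg.norm(P1-P2),(P1-N)@n,"yaw",np.degrees(np.arctan2(ax[1],ax[0])))
u=N-P2; print("yaw2",np.degrees(np.arctan2(u[1],u[0])))
mid=(F1+P2)/2+0; mid=(P1+F1)/2-n*((P1-P2)@n)/2; print("mid",mid)
for z in(10,14,17): print("endwire perp from mid",z,[((f(*p,z)-mid)@n).round(1) for p in((40,372),(212,550))],"midw",[((f(*p,z)-mid)@n).round(1) for p in((208,218),(375,400))])
a,b=g(75,58,41.5),g(28,215,41.5); print("rim",a,b,np.linalg.norm(a-b),(a+b)/2)
for z in(45,50,60):
  for p,q in(((88,90),(240,133)),((60,207),(195,245)),((110,25),(250,70)),((45,265),(185,305))):
    v=g(*q,z)-g(*p,z); print(z,np.degrees(np.arctan2(v[1],v[0])).round(2),end=' ')
  print()
for z in (41,46,50): 
    a,b=g(110,25,z),g(45,265,z); print("front edge",z,np.linalg.norm(a-b),(a+b)/2,np.degrees(np.arctan2((a-b)[1],(a-b)[0]))-90)
E
```

```text
len 128.3692886450712 wid 38.787541948828974 38.17340897676622 yaw -46.40993776270918
yaw2 -46.11084496201321
mid [ 557.85010665 -179.97008949]
endwire perp from mid 10 [np.float64(-37.4), np.float64(-40.0)] midw [np.float64(48.2), np.float64(46.8)]
endwire perp from mid 14 [np.float64(-36.2), np.float64(-38.8)] midw [np.float64(48.5), np.float64(47.1)]
endwire perp from mid 17 [np.float64(-35.3), np.float64(-37.9)] midw [np.float64(48.7), np.float64(47.3)]
rim [ 437.39815647 -321.30598217] [ 418.26569645 -378.97587845] 60.76074360576338 [ 427.83192646 -350.14093031]
45 -15.59 45 -15.93 45 -17.36 45 -16.38 
50 -15.59 50 -15.93 50 -17.36 50 -16.38 
60 -15.59 60 -15.93 60 -17.36 60 -16.38 
front edge 41 92.50743300659288 [ 437.09275825 -354.03946486] -16.492613388029383
front edge 46 91.23942951691552 [ 437.6414314  -353.51596327] -16.492613388029397
front edge 50 90.2250267251736 [ 438.08036993 -353.097162  ] -16.492613388029397
```

```bash
cat >> h.py <<'E'
def ori(deg): return [np.pi,0,np.radians(deg)]
MID=np.array([557.85,-180.0]); SY=-46.3; MOUTH=np.array([428.,-350.5]); RY=-16.3
def U(a): return np.array([np.cos(np.radians(a)),np.sin(np.radians(a))])
E
python3 - <<'E'
from h import *
g=MID-12*U(SY); o=ori(SY+180)
robot.move_gripper(50/93)
robot.move_ptp([*g,70],o); robot.sleep(.2)
print(robot.current_t(),robot.current_tcp_pos(),robot.current_eef_rot(),robot.current_contact_force())
hit=robot.move_linear([*g,12],speed=40,f_stop=4)
p=robot.current_tcp_pos(); print(hit,p,robot.current_contact_force())
if hit: robot.move_linear([p[0],p[1],p[2]+1.5],speed=20)
robot.move_gripper(0.0); print(robot.current_gripper_width()*93,robot.current_finger_force(),robot.current_contact_force())
p=robot.current_tcp_pos(); print(p)
robot.move_linear([p[0],p[1],p[2]+50],speed=80); robot.sleep(.2)
print(robot.current_gripper_width()*93,robot.current_finger_force(),robot.current_contact_force(),robot.current_t())
w=snap("wrist","grip"); cv2.imwrite("pics/gripb.png",cv2.resize(w["img"],(800,600),interpolation=cv2.INTER_CUBIC))
E
```

```text
4.5083 [ 550.10321694 -172.94349574   70.95659981] [3.14102065e+00 2.08934291e-03 2.33136664e+00] [-0.09117808  0.62112671  0.1241394 ]
False [ 549.74345228 -171.41614797   12.27676475] [ 0.04447171 -0.80786486  0.60636433]
39.569866419656236 29.997194409370422 [-1.13533809  0.59370454  0.6969658 ]
[ 549.68299657 -171.3831248    12.19348865]
39.736420881708284 29.997514486312866 [-0.2225009  -0.07153733 -0.69226717] 7.4333
```

View pics/gripb.png

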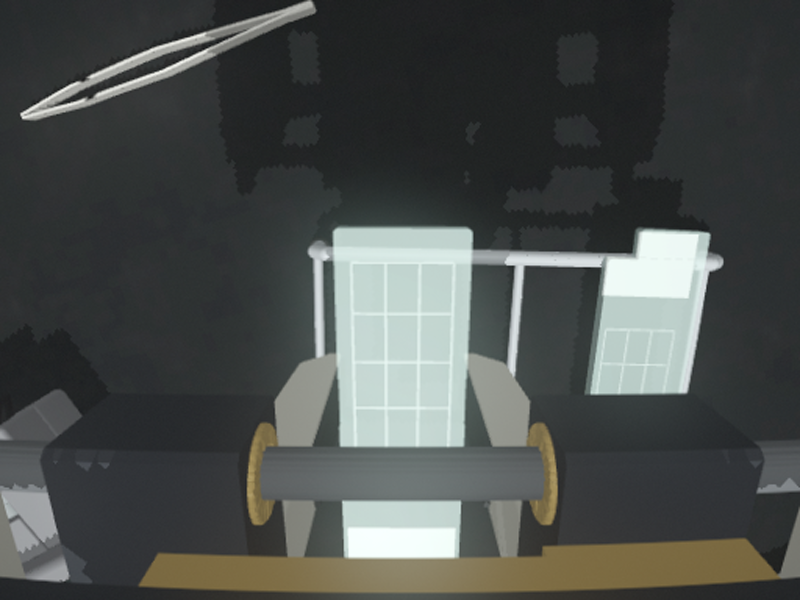

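The slide is held and level, with its plain end at (333–472, 228). I'll measure its offset in the gripper and then go to the pre-insert pose.

```bash
python3 - <<'E'
from h import *
w=load("grip"); k=.64; p=robot.current_tcp_pos(); z=p[2]+17.8
yaw=np.degrees(robot.current_eef_rot()[2])-180; u=U(yaw); n=np.array([-u[1],u[0]])
for q in((333,229),(472,229),(340,400),(466.5,400)):
    v=onplane(w,q[0]*k,q[1]*k,z)[:2]-p[:2]; print(q,(v@u).round(1),(v@n).round(1))
o=ori(RY+180); u=U(RY); c=12.5
q=MOUTH-u*(65+c+25)
robot.move_linear([p[0],p[1],115],speed=150)
robot.move_ptp([*q,115],o)
robot.move_linear([*q,16.2],speed=120); robot.sleep(.3)
print(q,robot.current_tcp_pos(),robot.current_eef_rot(),robot.current_t(),robot.current_gripper_width()*93)
s=snap("side","pre"); t=snap("scene","pre2")
B=cv2.resize(s["img"][170:290,150:310],(800,600),interpolation=cv2.INTER_CUBIC); cv2.imwrite("pics/preb.png",np.clip(B*1.4,0,255).astype(np.uint8))
E
```

```text
(333, 229) -53.5 -19.9
(472, 229) -53.5 19.9
(340, 400) -0.1 -19.6
(466.5, 400) -0.1 20.1
[ 329.61995757 -321.73166234] [ 329.83217533 -322.0678022    16.71476796] [-3.14082198e+00  8.97027869e-04  2.85704700e+00] 10.3 39.25305829002284
```

View pics/preb.png

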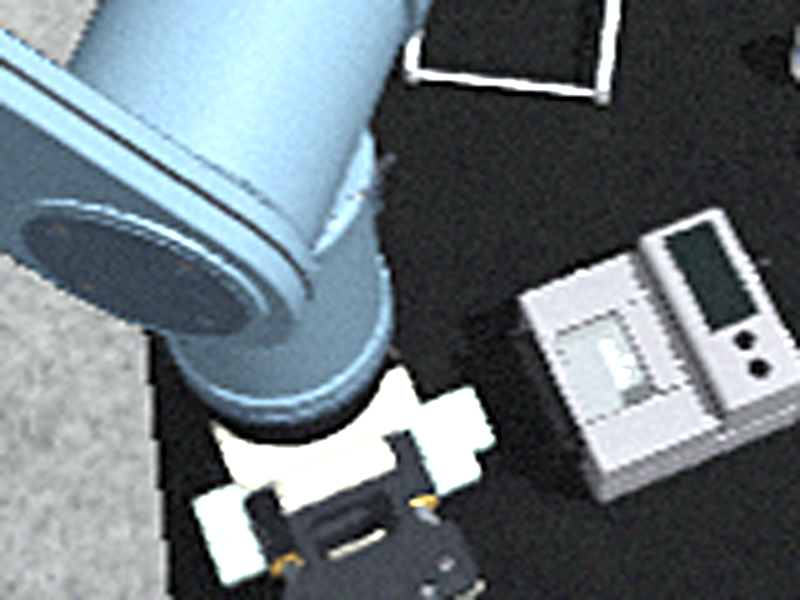

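The slide is at the mouth side, with its left tip corner at (470,388) and its notch on the right at about (485,450). I'll compare its lateral offset with the reader in this same picture, then push in gently.

```bash
python3 - <<'E'
from h import *
s=load("pre"); u=U(RY); n=np.array([-u[1],u[0]])
def L(x,y,z):
    v=onplane(s,150+x/5,170+y/5,z)[:2]-MOUTH; return (v@u).round(1),(v@n).round(1)
print("slide tip L",L(470,388,34),"notch side",L(440,492,34),"(tip expected -25; L +20, R -20)")
for z in(46,50): print("front corners",z,L(522,298,z),L(603,500,z))
print("side-view back",L(720,210,60))
print("window",[L(*p,46) for p in((555,330),(612,312),(605,425),(655,400))])
E
```

```text
slide tip L (np.float64(-25.6), np.float64(17.8)) notch side (np.float64(-56.3), np.float64(-20.8)) (tip expected -25; L +20, R -20)
front corners 46 (np.float64(11.1), np.float64(43.2)) (np.float64(4.5), np.float64(-56.3))
front corners 50 (np.float64(10.4), np.float64(41.6)) (np.float64(3.9), np.float64(-57.4))
side-view back (np.float64(108.0), np.float64(40.6))
window [(np.float64(18.2), np.float64(23.1)), (np.float64(45.1), np.float64(20.6)), (np.float64(19.6), np.float64(-26.2)), (np.float64(44.5), np.float64(-24.7))]
```

Slide and window centres agree laterally at about -1.5 mm each, so I'll insert with a force stop.

```bash
python3 - <<'E'
from h import *
u=U(RY); n=np.array([-u[1],u[0]]); c=11.5
def rep(t):
    p=np.array(robot.current_tcp_pos()); F=np.array(robot.current_contact_force()); v=p[:2]-MOUTH
    print(t,"tip",(v@u+65+c).round(2),"lat",(v@n).round(2),"z",p[2].round(2),"F ax/lat/z",(F[:2]@u).round(2),(F[:2]@n).round(2),F[2].round(2),"t",round(robot.current_t(),2))
rep("start")
for s in(3,12,22,33):
    h=robot.move_linear([*(MOUTH+u*(s-65-c)),16.2],ori(RY+180),speed=30,f_stop=5); robot.sleep(.1); rep((s,h))
    if h: break
E
```

```text
start tip -25.87 lat -0.14 z 16.49 F ax/lat/z 0.51 -0.24 -1.34 t 10.4
(3, False) tip 2.79 lat 0.06 z 16.18 F ax/lat/z -0.15 -0.35 -1.73 t 11.62
(12, False) tip 11.93 lat 0.1 z 16.13 F ax/lat/z -0.12 -0.29 -0.37 t 12.17
(22, False) tip 21.89 lat 0.09 z 16.14 F ax/lat/z -1.17 0.48 -0.66 t 12.75
(33, False) tip 32.87 lat 0.12 z 16.11 F ax/lat/z 0.4 0.15 -0.31 t 13.37
```

```bash
cat > ins.py <<'E'
from h import *
u=U(RY); n=np.array([-u[1],u[0]]); c=11.5
def rep(t):
    robot.sleep(.15); Fs=[]
    for _ in range(4): Fs.append(robot.current_contact_force()); robot.sleep(.03)
    F=np.mean(Fs,0); p=np.array(robot.current_tcp_pos()); v=p[:2]-MOUTH
    print(t,"tip",(v@u+65+c).round(2),"lat",(v@n).round(2),"z",p[2].round(2),"F",(F[:2]@u).round(2),(F[:2]@n).round(2),F[2].round(2),"t",round(robot.current_t(),2),robot.current_gripper_width()*93)
    return F[:2]@u
def go(s): return robot.move_linear([*(MOUTH+u*(s-65-c)),16.2],ori(RY+180),speed=15,f_stop=9)
E
python3 - <<'E'
from ins import *
for s in(35,36.5,38,39.5,41,42.5):
    h=go(s); f=rep((s,h))
    if h or f<-4.4: break
E
```

```text
(35, False) tip 34.99 lat -0.02 z 16.21 F 0.17 0.19 -0.42 t 13.93 39.338955988861166
(36.5, False) tip 36.28 lat 0.06 z 16.12 F -2.65 -0.34 -0.96 t 14.47 39.17375252836751
(38, False) tip 37.95 lat 0.05 z 16.19 F -2.95 -0.41 -0.66 t 15.0 39.03371671160227
(39.5, False) tip 39.42 lat 0.04 z 16.16 F -3.01 -0.21 -0.37 t 15.53 39.747788508815525
(41, False) tip 40.95 lat 0.05 z 16.16 F -4.41 -0.63 -0.52 t 16.07 39.537288559076686
```

```bash
python3 - <<'E'
from ins import *
for s in(42.5,43.6):
    h=go(s); f=rep((s,h))
    if h or f<-7: break
robot.sleep(.3); rep("hold")
w=snap("scene","end"); d=snap("side","end2"); a=[d["img"][170:290,150:310],w["img"][190:310,180:340]]
cv2.imwrite("pics/endb.png",np.hstack([cv2.resize(x,(400,300),interpolation=cv2.INTER_CUBIC) for x in a]))
E
```

```text
(42.5, False) tip 42.41 lat 0.02 z 16.18 F -4.42 -0.52 -0.52 t 16.6 39.66843556564877
(43.6, False) tip 43.48 lat 0.03 z 16.17 F -4.95 -1.12 -0.63 t 17.13 39.56804599747046
hold tip 43.49 lat 0.01 z 16.18 F -4.75 -0.76 -0.45 t 17.72 39.599389975153706
```

View pics/endb.png

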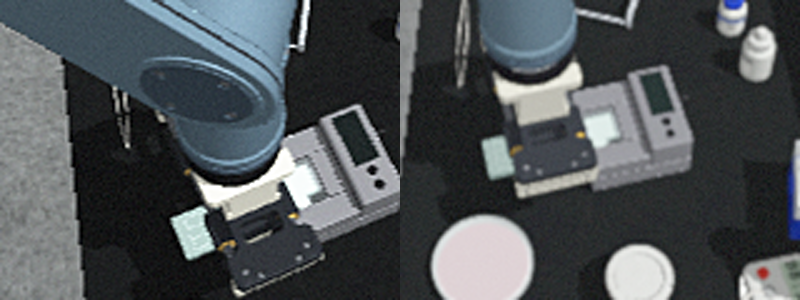

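The white frosted end shows under the reader's window, at about (305,185) on the left and (605,128) on the right. The 4.8 N push-back matches about 8 mm of stop travel, so it is fully home.

```bash
python3 -c "
from bench import robot
print(robot.hand_in())"
```

```text
the job is handed in; nothing more can be done
None
```

I pushed the label-up slide into the reader, frosted end first and label up, and handed the job in with the gripper still holding it against the sprung stop. The stop was pressed in about 8 mm (judged from the 4.8 N push-back), and the arm touched nothing else that I could see.

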